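# Close the specimen transport box with a snap hook

## Robot

A 6-joint arm with a two-finger parallel gripper is mounted at the origin on the work surface. World frame = base frame: x ahead of the robot, y to its left, z up, the work surface at z = 0. Lengths are in m, angles in rad, forces in N, time in s.
With the tool pointing down it reaches from about 0.225 to 0.875 m from the base axis. Payload 3.4 kg.
Tool frame: the origin (TCP) lies on the centre line of the jaws, within the pads' length; the fingertips stand 19 mm ahead of it and the grasp point (between the pads) is the TCP; z points along the fingers, y is the direction in which the jaws open and shut (so a half turn about z gives the same grasp; the last joint's range is limited). The gripper opens to 85 mm and grips with 20 to 120 N. Pads are 22 mm wide; open, the fingers measure 114 mm over their backs; the gripper's body (76 mm by 85 mm) begins 54 mm behind the grasp point. The pads swing forward as they close: fully open they stand 13 mm farther back than shut.
Start: joints at [-1.358, 0.276, 1.505, -0, 1.361, -0.121], TCP at [0.188, -0.543, 0.25] pointing down, gripper open.
Joint ranges: [-2.89, 2.89], [-0.75, 2.08], [0.22, 2.7], [-1.18, 4.32], [0.11, 2.71], [-2.7, 2.7]. Speed limits (rad/s): [2.57, 2.57, 3.14, 3.14, 3.14, 3.14].

## Interface

Orientations are given as a unit quaternion [w, x, y, z].
In Python, from rig import monitor, eyes, manip, models gives the robot as it stands.
- The arm moves only by the tool send_rows, never from a script. Its argument "deltas" is a list of rows, each an object with "dp": the shift along the world's x, y, z each as a share of 0.12 m, from -1 to 1, a list of three; "rotation": the turn, a rotation vector about the world's x, y, z each as a share of 0.5 rad, from -1 to 1, a list of three. In form: [{"dp": [dx, dy, dz], "rotation": [rx, ry, rz]}, ...]. A call has 1 to 12 rows; each row is the pose to reach, as a shift and turn from the pose commanded when the call began; what a row does not reach only later rows make up. A row lasts 1/12 s, in which the tool goes at most 41.7 mm and 7.16 degrees, less where a joint would pass 70% of its speed; a pose out of reach is approached as far as the arm can. A call with a number of a shift or a turn outside -1 to 1 is refused whole. A call with a gripper value outside its range is refused whole. "fingers" is the closure, from -1 (fully open) to 1 (shut), set as the call begins (left out, the last holds). The fingers move at their own pace and stop on an object; "grip_force" is the grip in N (left out, the last holds). Time passes only in rows, so rows that repeat a pose let the fingers close. It gives the time, the measured TCP pose, the force and the opening at its end, in the units of the state.
- monitor.get_state(): the state, without advancing time (a new reading comes with each control period).
- eyes.get_image(name): name is "scene" or "top"; returns a dict with "color" (400x640x3 uint8, red, green, blue), "depth" (400x640 float32, m along the optical axis (not along the pixel's ray), 0 where there is no reading), "mtx" (3x3 intrinsics, pixels), "k1" (the pictures are not rectified: a ray, as slopes to the right and down, at radius r is drawn at 1 + k1 r^2 times it, then the intrinsics apply), "rvec" (rotation vector, rad) and "tvec" (3), from world to camera coordinates, as OpenCV has them. Camera axes: x right, y down, z forward; pixel columns grow to the right and rows downward; lengths in m; the calibration is good to about 2 mm. A picture is of the moment at which its call begins.
- manip.sign_off(): hands the job in, once; it reports no verdict.
Trained networks look in a picture, given as the dict that the camera call returned (one of the last four; its "shot" number tells which), for a name from the list of things; names that differ only in an ending like _2 or _b are one class to them, and where a whole thing is asked for, a point or a joint stands for the part that bears it (a point fixed in the world has none). Each returns a list of dicts, best first, with "score" (0 to 1); they miss things now and then, are a little off and sometimes report something else, mostly with a low value. They report only what shows in the picture. A call takes as long as a camera call.
- models.find_in(name, picture): "box" ([left, top, right, bottom] in pixels, round what is visible of it).
The state is a dict: "clock": time; "qpos": joint angles; "qd": joint speeds; "effort": joint torques, N m; "position": TCP position; "ee_rot": TCP orientation; "contact_force": force on the tool from outside, world axes, zero at the start; "moment": the same for the moment, N m; "width": finger opening in m.
Only numpy, scipy, OpenCV 4.12 (cv2) and the standard library are available. Lean on these libraries where they do the work, as an engineer would, in place of code of your own. Each camera call takes 0.05 s, during which the arm holds its last target.

## Task

Secure the specimen transport box for the courier: fold the hasp strap on its front down flat over the staple, then take the steel snap hook from the bench and clip it through the staple, easing its sprung gate against the staple's bar until the bar is inside and the gate has snapped shut again. Leave the hook hanging there. Go gently: while you hold the hook never load it against the box, strap or staple with more than 10 N (twice what the gate needs), never press the box or strap with over 35 N, and leave the rest of the bench as it is.

Things in the scene. Friction and masses are not known exactly. Their poses are not given: they have to be found in the camera images.
- box: Grey specimen transport box, fixed on the bench: 240 (its x) x 320 (its y) x 195 mm high, lid seam at 150 mm, carrying handle on the lid up to 213 mm. Origin: centre of its underside. x points into the box from the front, z up. The lid is shut, held only by its weight. The front wall (box x = -120 mm) faces away from the robot and to its left; strap and staple are in its middle (y = 0).
- strap (a joint): Steel hasp strap on a pin along the box's y at box x = -123, z = 168 mm. 0 = hanging flat on the front wall over the staple (its stop); grows as its lower end swings out from the wall and up; 1.57 = level. Starts standing out at 1.0 to 1.5; a stiff hinge (0.05 N m), it stays where it is left. Flat, its front face is at box x = -124.5 mm and it hangs down to z = 78 mm.
- strap_tip (a point): Middle of the strap's free end, 90 mm from the hinge pin. The strap is 52 mm wide, 3 mm thick. A slot 22 mm wide (a lone narrow fingertip drops into it) lets the staple through, from 33 to 79 mm from the pin (z = 135 to 89 mm when flat); above it the strap is plain plate, a good place to push it home.
- eye (a point): Where the centre of the staple's opening should be (box x = -130.5, y = 0, z = 112 mm); axes as the box. Fitted by hand, the staple sits up to 8 mm to either side (y) of it: find it by feel. It is a fixed U of 6 mm rod: level legs, axes 18 mm above and below, run from the wall to an upright bar, axis at x = -9.5 mm. Opening, strap flat: 12.5 mm deep (strap to bar), 30 mm high.
- hook_mid (a point): Centre of the steel snap hook, half-way up its 10 mm thickness; it starts flat on the bench. A closed oblong loop of 9 mm wide steel: outside 92 mm (its x) by 36 mm (y), inside 18 mm wide. x points to the nose end, y to the gate side, z up. The outer long sides (y = +18, -18 mm) are straight and solid from x = -32 to 0 mm: grip there across the 36 mm, around x = -20.
- hook: The same snap hook, 0.11 to 0.18 kg; axes as hook_mid, origin 5 mm below it. To clip: strap flat, hook level, its x into the wall, nose end between staple bar and strap, bar beside the gate; move it to its +y so that the bar presses the gate in. The gate springs past the bar when the bar's axis has come to hook y = -2 to -4 mm; the spine stops it hard at y = -6 mm.
- hook_bow (a point): Middle of the hook's nose-end bar, 41.5 mm along x from hook_mid. This straight bar runs along y from the spine to the gate side (y = -14 to 18 mm, its end rounded) and fills x = 37 to 46 mm, so it fits into the staple's opening with 3.5 mm to spare.
- gate (a joint): The hook's sprung gate, a 7 mm thick finger from its pin at hook x = 4, y = 13.5 mm to its tip at x = 35.5 mm: 0 shut; grows as it is pressed into the hook, hard stop at 0.66 rad, enough to let the bar in only if the nose end is kept close (1 mm or so) behind the bar. Near the tip it starts to move at about 1.5 N and takes 4 to 5 N to open wide; it springs shut by itself.
- dishes: Bystander, leave alone: two closed Petri dishes, stacked, 89 mm across, 31 mm high. Origin: centre of its underside.
- dish: Bystander, leave alone: one closed Petri dish, 89 mm across, 16 mm high. Origin: centre of its underside.
- plate96: Bystander, leave alone: 96-well plate, 86 x 128 x 15 mm. Origin: centre of its underside.
- marker: Bystander, leave alone: marker pen lying down, about 130 mm long, 14 mm thick. Origin: centre of its underside.
- tipbox: Bystander, leave alone: box of pipette tips, 85 x 120 x 45 mm. Origin: centre of its underside.
- tuberack: Bystander, leave alone: orange rack with four capped tubes, 75 x 190 mm, 119 mm high. Origin: centre of its underside.
- washbottle: Bystander, leave alone: white wash bottle with a red cap and a spout, 72 mm across, 210 mm high. Origin: centre of its underside.

How it is judged:
On the way:
1. the strap is folded down flat over the staple (value of joint strap below 0.08 rad and not (horizontal distance between hook_bow and eye below 0.018 m and z of hook_bow in the frame of eye between -0.016 and 0.016 m)), for 0.2 s.
At the end, for the whole second after the job is handed in: The lid is shut with the strap flat (0.08 rad; its end 30 mm or more below the staple's centre); the snap hook hangs (slower than 0.3 m/s) clipped through the staple (middle of its nose end within 18 mm sideways, 16 mm in height of that centre), its gate shut (within 0.08 rad) (horizontal distance between hook_bow and eye below 0.018 m and z of hook_bow in the frame of eye between -0.016 and 0.016 m and value of joint each of gate, strap below 0.08 rad and z of strap_tip in the frame of eye below -0.03 m and linear speed of hook below 0.3 m/s); the robot touches nothing.
It fails at once if the held snap hook is pressed or pulled against the box, its strap or its staple with more than 10 N (contact force between hook and box above 10 N and contact force between the fingers and hook above 0.5 N).
It fails at once if the fingers press the strap, or anything else of the box, with more than 35 N (contact force between the fingers and box above 35 N).
It fails at once if a bystander is pushed more than 20 mm or knocked over (distance of any of dishes, dish, plate96, marker, tipbox, tuberack, washbottle from where it was at the start of the episode above 0.02 m or angle between any of dishes, dish, plate96, marker, tipbox, tuberack, washbottle's own z axis and vertical above 0.35 rad).
It also fails if it takes over 72 s, if anything falls off the work surface, if the arm or the gripper's body presses on something with over 40 N, if the wrist force passes 120 N, or if a joint passes its speed limit or range.

## Working session

There is one attempt and no reset: what is moved stays moved. The work goes in short steps, Python scripts to look and compute and a tool call to move; the robot and the scene stay as the last step left them, time stands still between calls to the robot, and variables do not carry over. Pictures are saved under pics/ and viewed, and the job is handed in when it is done.

Besides the shell and the picture viewer there is one more tool, called after "Call:" in YAML: its name, and indented under it one key for each argument. send_rows: Moves the arm, as the interface text tells. Its arguments: {"type":"object","properties":{"deltas":{"type":"array","items":{"type":"object","properties":{"dp":{"type":"array","items":{"type":"number"}},"rotation":{"type":"array","items":{"type":"number"}}}}},"fingers":{"type":"number"},"grip_force":{"type":"number"}},"required":["deltas"]}

```bash
ls; mkdir -p pics
cat > h.py <<'E'
import numpy as np, cv2
from rig import monitor, eyes, manip, models
def shot(n,save=None):
    p=eyes.get_image(n)
    if save: cv2.imwrite('pics/'+save,p['color'][:,:,::-1])
    return p
def rays(p,uv):
    uv=np.atleast_2d(np.array(uv,float)); K=p['mtx']
    d=np.c_[(uv[:,0]-K[0,2])/K[0,0],(uv[:,1]-K[1,2])/K[1,1]]
    s=d.copy()
    for _ in range(20): s=d/(1+p['k1']*(s**2).sum(1,keepdims=True))
    return s
def toworld(p,uv,z=None):
    """3D from depth image at pixels"""
    uv=np.atleast_2d(np.array(uv)).astype(int); s=rays(p,uv)
    if z is None: z=p['depth'][uv[:,1],uv[:,0]]
    c=np.c_[s*np.reshape(z,(-1,1)),np.reshape(z,(-1,1))*np.ones((len(s),1))]
    R=cv2.Rodrigues(np.array(p['rvec'],float))[0]
    return (c-np.ravel(p['tvec']))@R
def onplane(p,uv,h):
    s=rays(p,uv);R=cv2.Rodrigues(np.array(p['rvec'],float))[0]
    d=np.c_[s,np.ones(len(s))]@R; o=-np.ravel(p['tvec'])@R
    return o+d*((h-o[2])/d[:,2])[:,None]
def proj(p,X):
    R=cv2.Rodrigues(np.array(p['rvec'],float))[0]
    c=np.atleast_2d(X)@R.T+np.ravel(p['tvec']); s=c[:,:2]/c[:,2:]
    s=s*(1+p['k1']*(s**2).sum(1,keepdims=True)); K=p['mtx']
    return np.c_[s[:,0]*K[0,0]+K[0,2],s[:,1]*K[1,1]+K[1,2]]
def allpts(p):
    v,u=np.mgrid[0:400,0:640]; return toworld(p,np.c_[u.ravel(),v.ravel()]).reshape(400,640,3)
E
python3 - <<'E'
from h import *
for n in('scene','top'):
    p=shot(n,n+'0.png'); print(n,p['mtx'].tolist(),p['k1'],p['rvec'],p['tvec'])
    R=cv2.Rodrigues(np.array(p['rvec'],float))[0]; print('cam pos',-np.ravel(p['tvec'])@R)
    for k in('box','strap','hook','gate','hook_mid','hook_bow','dish','dishes','plate96','marker','tipbox','tuberack','washbottle'):
        r=models.find_in(k,p); print(k,[(np.round(a['box']).tolist(),round(a['score'],2)) for a in r[:2]])
print(monitor.get_state())
E
```

```text
pics
scene [[466.3219998328786, 0.0, 324.15224541847283], [0.0, 466.3219998328786, 198.3576666934938], [0.0, 0.0, 1.0]] -0.11272432218879287 [ 1.45745785  2.21201816 -0.81377031] [ 0.22831651 -0.33144323  1.66470744]
cam pos [1.30222317 0.32662209 1.06337517]
box [([221.0, 93.0, 346.0, 212.0], 0.89), ([419.0, 229.0, 441.0, 258.0], 0.52)]
strap [([280.0, 164.0, 306.0, 195.0], 0.94)]
hook [([324.0, 253.0, 359.0, 288.0], 0.74), ([420.0, 229.0, 443.0, 260.0], 0.61)]
gate []
hook_mid [([421.0, 228.0, 441.0, 257.0], 0.75), ([286.0, 230.0, 318.0, 258.0], 0.29)]
hook_bow [([420.0, 226.0, 440.0, 260.0], 0.59)]
dish [([324.0, 256.0, 356.0, 286.0], 0.81)]
dishes [([286.0, 226.0, 321.0, 258.0], 0.96)]
plate96 [([358.0, 258.0, 414.0, 301.0], 0.84)]
marker [([371.0, 182.0, 392.0, 220.0], 0.46)]
tipbox [([422.0, 267.0, 484.0, 321.0], 0.86), ([421.0, 229.0, 441.0, 260.0], 0.74)]
tuberack [([157.0, 152.0, 226.0, 208.0], 0.74)]
washbottle [([482.0, 208.0, 522.0, 271.0], 0.97), ([322.0, 252.0, 359.0, 286.0], 0.72)]
top [[517.9211999947521, 0.0, 332.1034567759905], [0.0, 517.9211999947521, 203.642717177
[... 827 characters left out ...]
shbottle []
{'clock': 1.4, 'qpos': array([-1.35799678e+00,  2.75907386e-01,  1.50488732e+00,  1.33049399e-05,
        1.36070052e+00, -1.20982853e-01]), 'qd': array([-1.52886424e-03, -1.17406492e-04, -2.21381702e-03, -9.78139870e-04,
       -6.08286548e-05,  1.05211722e-03]), 'effort': array([-2.12227256e-03, -4.16662502e+01, -2.46096361e+01, -1.60926197e-04,
        3.61681823e-04, -2.13864062e-06]), 'position': array([ 0.18839761, -0.54330062,  0.25032886]), 'ee_rot': array([4.83638350e-05, 9.86106187e-01, 1.66116181e-01, 8.73498298e-06]), 'contact_force': array([ 0.22219427, -0.39079199,  0.22952838]), 'moment': array([-0.04069851,  0.05036267,  0.00209345]), 'width': 0.08568606302388766}
```

View pics/scene0.png

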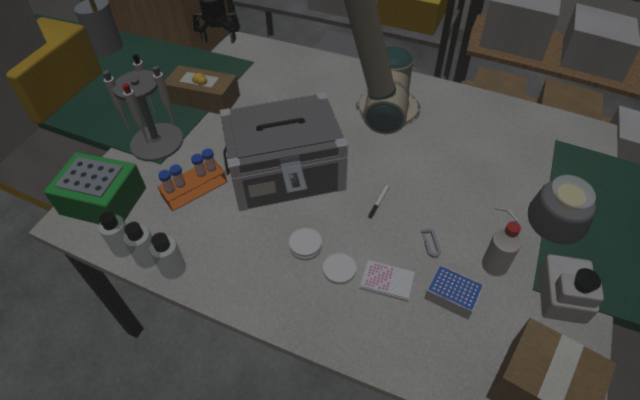

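View pics/top0.png

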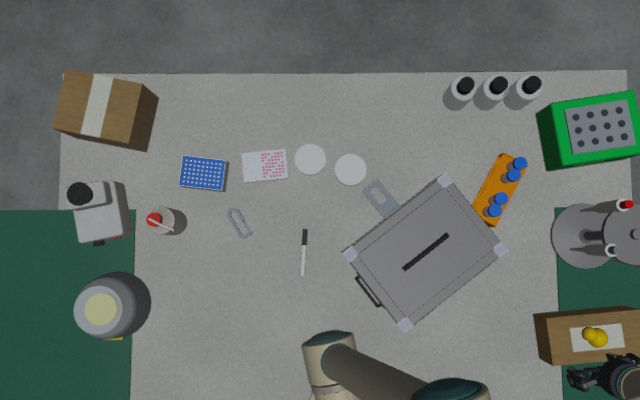

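Run:
```python
from h import *
pt=shot('top'); ps=shot('scene')
np.save('pt.npy',pt,allow_pickle=True); np.save('ps.npy',ps,allow_pickle=True)
A=allpts(pt); S=allpts(ps)
# bench check
for nm,P in(('top',A),('scene',S)):
    Z=P[...,2]; m=(np.abs(Z)<.02)&(P[...,0]>.2)&(P[...,0]<.7)&(abs(P[...,1])<.5); print(nm,'bench z med,std',np.median(Z[m]),Z[m].std())
# box top
Z=A[...,2]; m=(Z>.18)&(Z<.205)&(A[...,0]>.15)&(A[...,0]<.7)&(A[...,1]<.05)&(A[...,1]>-.5)
m=m.astype(np.uint8); n,l,st,c=cv2.connectedComponentsWithStats(m); i=1+np.argmax(st[1:,4]); mm=l==i
pts=A[mm]; print(len(pts),np.median(pts[:,2]))
r=cv2.minAreaRect(pts[:,:2].astype(np.float32)*1000); print(r, cv2.boxPoints(r))
# hook
def crop(p,b,k,name):
    im=p['color'][b[1]:b[3],b[0]:b[2],::-1]; cv2.imwrite('pics/'+name,cv2.resize(im,None,fx=k,fy=k,interpolation=cv2.INTER_CUBIC))
crop(pt,(215,195,265,250),10,'hookt.png'); crop(ps,(405,215,460,270),10,'hooks.png')
crop(pt,(330,165,450,255),6,'strapt.png'); crop(ps,(215,90,355,220),5,'straps.png')
```

```text
top bench z med,std -0.0004219404927880471 0.00422963627988844
scene bench z med,std -0.00025542160220436215 0.004485313285732268
12814 0.1972765881494771
((439.2962646484375, -193.19369506835938), (243.52488708496094, 323.42608642578125), 37.61830520629883) [[ 244.13953  -139.42523 ]
 [ 441.55823  -395.6093  ]
 [ 634.453    -246.96216 ]
 [ 437.0343      9.221924]]
```

```bash
cd pics
python3 - <<'E'
import cv2,numpy as np
a=[cv2.imread(x) for x in('hookt.png','hooks.png')]
h=550;cv2.imwrite('h01.png',cv2.resize(np.hstack([cv2.resize(x,(500,550)) for x in a]),(800,440)))
E
```

```text
(no output)
```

View pics/h01.png

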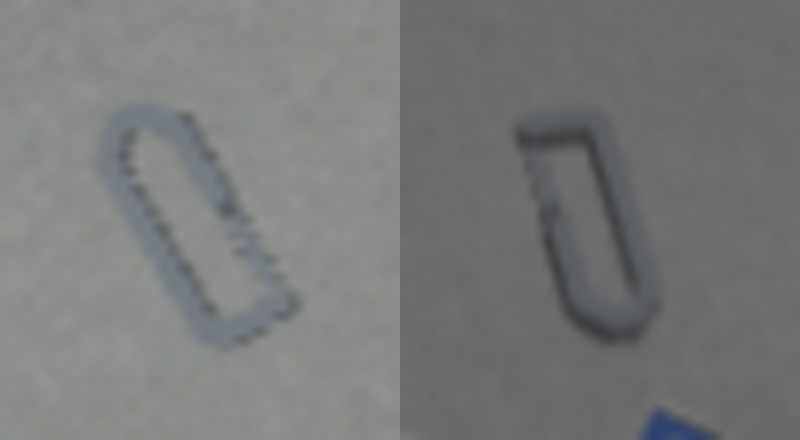

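View pics/strapt.png

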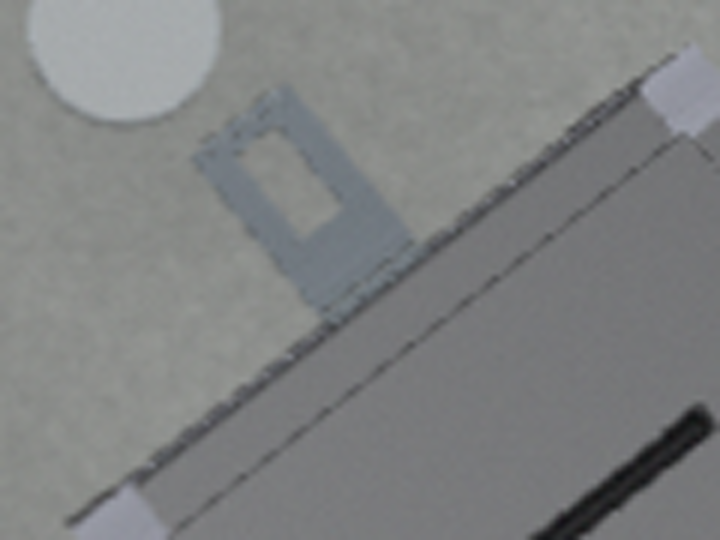

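View pics/straps.png

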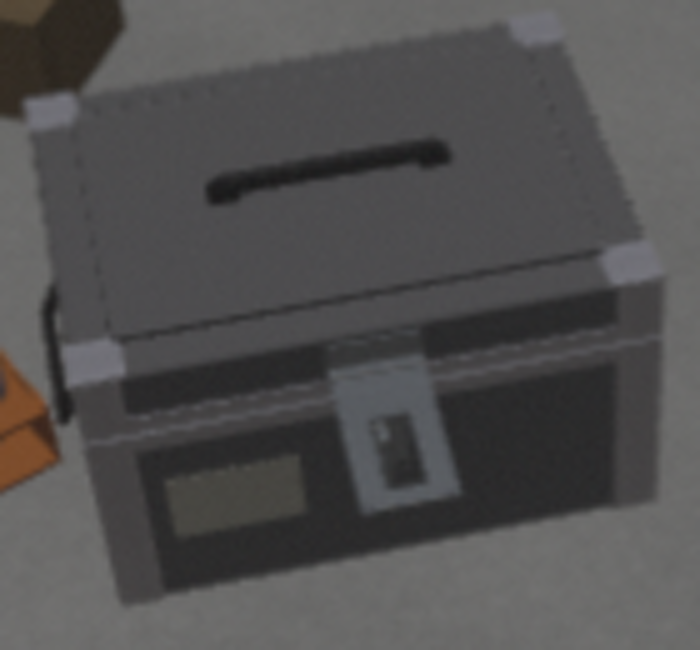

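```bash
cat > fit.py <<'E'
from h import *
from scipy.optimize import minimize
def polyhook():
    # outer outline & inner, hook frame mm
    from math import cos,sin,pi
    o=[]
    for a in np.linspace(pi/2,3*pi/2,20): o.append((-32+ -0+14*np.cos(a)*1.0,18*np.sin(a)))
    o+=[(32,-18),(46,-14),(46,18),(-32,18)]
    i=[]
    for a in np.linspace(pi/2,3*pi/2,20): i.append((-32+5*np.cos(a),9*np.sin(a)))
    i+=[(37,-9),(37,9)]
    return np.array(o,float),np.array(i,float)
O,I=polyhook()
def render(p,b,x,k=8):
    c,s=np.cos(x[2]),np.sin(x[2]); Rm=np.array([[c,-s],[s,c]])
    def pj(P,h): 
        W=np.c_[P@Rm.T/1000+x[:2],np.full(len(P),h)]
        return ((proj(p,W)-[b[0],b[1]]+.5)*k-.5)
    im=np.zeros(((b[3]-b[1])*k,(b[2]-b[0])*k),np.float32)
    cv2.fillPoly(im,[np.round(pj(O,.010)*16).astype(np.int32)],1,cv2.LINE_AA,4)
    cv2.fillPoly(im,[np.round(pj(I,.010)*16).astype(np.int32)],0,cv2.LINE_AA,4)
    return cv2.resize(im,None,fx=1/k,fy=1/k,interpolation=cv2.INTER_AREA)
def data(p,b):
    im=p['color'][b[1]:b[3],b[0]:b[2]].astype(float)
    d=im[...,2]-im[...,0]; d-=np.median(d); return d
def cost(x,p,b,d):
    m=render(p,b,x); m=m-m.mean(); e=d-d.mean()
    return -(m*e).sum()/np.sqrt((m*m).sum()*(e*e).sum())
if __name__=='__main__':
    for f,b in(('pt.npy',(215,195,265,250)),('ps.npy',(405,215,460,270))):
        p=np.load(f,allow_pickle=True).item(); d=data(p,b)
        c0=onplane(p,[[ (b[0]+b[2])/2,(b[1]+b[3])/2]],.01)[0,:2]
        best=None
        for yaw in np.radians([195,210,225,240]):
          for off in (-.01,0,.01):
            r=minimize(cost,[c0[0]+off,c0[1],yaw],args=(p,b,d),method='Nelder-Mead',options=dict(initial_simplex=np.array([[c0[0]+off,c0[1],yaw]]+[[c0[0]+off+.008*(i==0),c0[1]+.008*(i==1),yaw+.1*(i==2)] for i in range(3)])))
            if best is None or r.fun<best.fun: best=r
        print(f,best.x[:2],np.degrees(best.x[2]),best.fun)
        k=10; im=cv2.resize(p['color'][b[1]:b[3],b[0]:b[2],::-1],None,fx=k,fy=k,interpolation=cv2.INTER_CUBIC)
        m=cv2.resize(render(p,b,best.x),None,fx=k,fy=k,interpolation=cv2.INTER_CUBIC)
        cs,_=cv2.findContours((m>.5).astype(np.uint8),cv2.RETR_LIST,cv2.CHAIN_APPROX_NONE); cv2.drawContours(im,cs,-1,(0,0,255),1)
        cv2.imwrite('pics/fit_'+f[:2]+'.png',im)
E
python3 fit.py
python3 - <<'E'
from h import *
# box wireframe overlay
cx,cy,yaw=.4393,-.1932,np.radians(217.62)
def bw(P):
    P=np.atleast_2d(P)/1000.; c,s=np.cos(yaw),np.sin(yaw)
    return np.c_[cx+c*P[:,0]-s*P[:,1],cy+s*P[:,0]+c*P[:,1],P[:,2]]
for f,b in(('pt.npy',(330,165,520,335)),('ps.npy',(215,90,355,220))):
    p=np.load(f,allow_pickle=True).item();k=4
    im=cv2.resize(p['color'][b[1]:b[3],b[0]:b[2],::-1],None,fx=k,fy=k,interpolation=cv2.INTER_CUBIC)
    def L(a,c,col=(0,0,255)):
        q=((proj(p,bw([a,c]))-[b[0],b[1]]+.5)*k-.5).round().astype(int); cv2.line(im,tuple(map(int,q[0])),tuple(map(int,q[1])),col,1,cv2.LINE_AA)
    X,Y=120,160
    for h in(195,0):
        for a,c in(((-X,-Y),(X,-Y)),((X,-Y),(X,Y)),((X,Y),(-X,Y)),((-X,Y),(-X,-Y))):
            if h==195 or a[0]==c[0]==-X: L(a+(h,),c+(h,))
    for y in(-Y,Y): L((-X,y,0),(-X,y,195))
    for z in (130,94): L((-140,-8,z),(-140,8,z),(0,255,0))
    L((-140,0,130),(-140,0,94),(0,255,0))
    for a,col in((1.2,(0,255,255)),(1.35,(255,255,0)),(1.5,(255,0,255))):
        t=np.array([-123-90*np.sin(a),0,168-90*np.cos(a)]); L(t+[0,-26,0],t+[0,26,0],col)
    cv2.imwrite('pics/wf_'+f[:2]+'.png',im)
E
```

```text
pt.npy [0.51939029 0.29397313] 211.04660542500358 -0.9355080034851739
ps.npy [0.52203748 0.29734517] 210.46332638560813 -0.3240276952652679
```

```bash
cd pics
python3 - <<'E'
import cv2,numpy as np
a=[cv2.resize(cv2.imread(x),(400,440)) for x in('fit_pt.png','fit_ps.png')]
cv2.imwrite('fit.png',np.hstack(a))
E
```

```text
(no output)
```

View pics/fit.png

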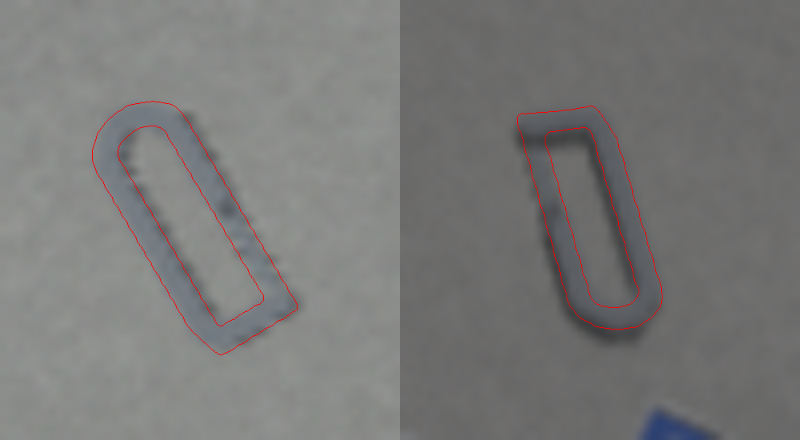

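View pics/wf_pt.png

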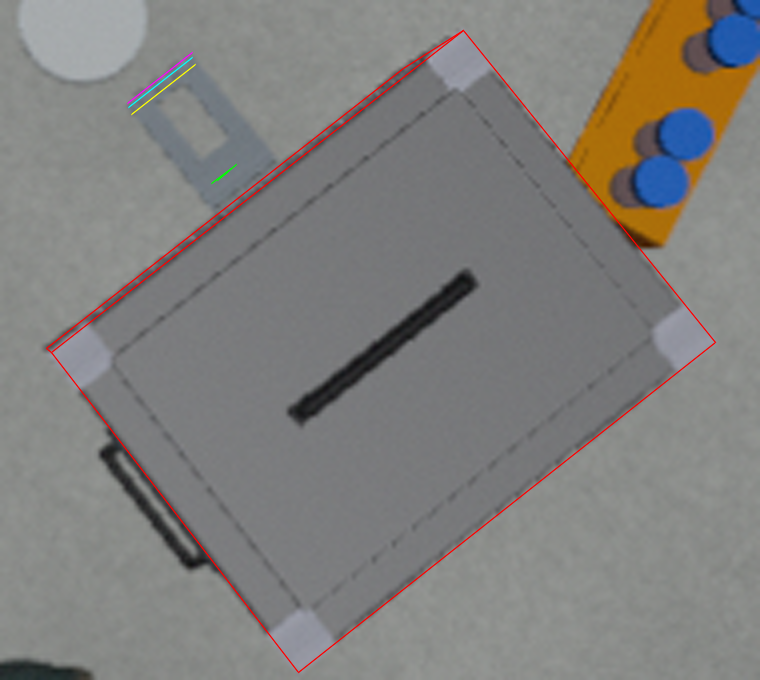

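View pics/wf_ps.png

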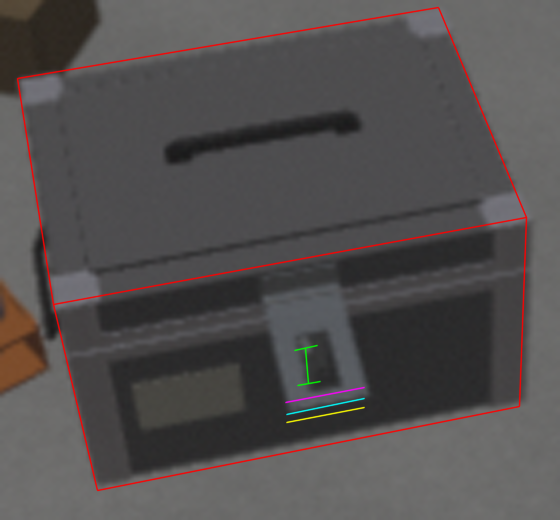

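```bash
cat > g.py <<'E'
from h import *
from scipy.spatial.transform import Rotation as Ro
C0=np.array([.4390,-.1930,0]); YAW=np.radians(217.6)
Rb=Ro.from_euler('z',YAW).as_matrix()
bw=lambda P: C0+Rb@(np.asarray(P,float)/1000)
wb=lambda P: Rb.T@(np.asarray(P,float)-C0)*1000
def toolR(yx,tilt=0):
    """tool down with tool x at yaw yx (rad), then tilt (rad) of tool z toward box x"""
    R=np.array([[np.cos(yx),np.sin(yx),0],[np.sin(yx),-np.cos(yx),0],[0,0,-1]])
    return Ro.from_rotvec(-Rb[:,1]*tilt).as_matrix()@R
def curR(s): 
    q=s['ee_rot']; return Ro.from_quat([q[1],q[2],q[3],q[0]]).as_matrix()
def delta(pos,R,s=None):
    s=s or monitor.get_state()
    dp=(np.asarray(pos)-s['position'])/.12; rv=Ro.from_matrix(R@curR(s).T).as_rotvec()/.5
    return np.round(dp,3).tolist(),np.round(rv,3).tolist()
def st():
    s=monitor.get_state(); print('t',round(s['clock'],2),'pos',s['position'].round(4),'box',wb(s['position']).round(1),'F',s['contact_force'].round(2),'Fbox',(Rb.T@s['contact_force']).round(2),'w',round(s['width'],4)); return s
def strapTCP(a,r,tilt,clear=0):
    z=np.array([np.sin(tilt),-np.cos(tilt)]); xb=np.array([np.cos(tilt),np.sin(tilt)])
    n=np.array([-np.cos(a),np.sin(a)]); P=np.array([-123,168])+r*np.array([-np.sin(a),-np.cos(a)])+(1.5+clear)*n
    sg=1 if xb@(-n)>0 else -1
    T=P-19*z-11*sg*xb
    return np.array([T[0],0,T[1]])
E
python3 - <<'E'
from g import *
s=st(); t=np.radians(30); R=toolR(YAW-np.pi,t)
print('upright yaw', delta(s['position'],toolR(YAW-np.pi)))
print('full', delta(s['position'],R))
for a,c in((1.5,60),(1.5,10),(1.4,0),(1.2,0),(1.0,0),(.8,0),(.6,0),(.4,0),(.2,0),(0.1,0),(0,0)):
    T=strapTCP(a,25,t,c); print(a,c,T.round(1),bw(T).round(4),delta(bw(T),R)[0])
E
```

```text
t 1.5 pos [ 0.1884 -0.5433  0.2503] box [412.3 124.6 250.3] F [-0.02 -0.55  0.8 ] Fbox [0.35 0.42 0.8 ] w 0.0856
upright yaw ([0.0, 0.0, 0.0], [0.0, 0.0, 0.645])
full ([0.0, 0.0, 0.0], [-0.499, 0.926, 0.63])
1.5 60 [-152.3    0.   249.5] [ 0.5596 -0.1001  0.2495] [3.094, 3.693, -0.007]
1.5 10 [-148.7    0.   199.7] [ 0.5568 -0.1023  0.1997] [3.07, 3.675, -0.422]
1.4 0 [-147.9    0.   187.2] [ 0.5562 -0.1028  0.1872] [3.065, 3.671, -0.526]
1.2 0 [-146.8    0.   182.3] [ 0.5553 -0.1034  0.1823] [3.058, 3.666, -0.567]
1.0 0 [-163.9    0.   166.7] [ 0.5688 -0.093   0.1667] [3.17, 3.752, -0.697]
0.8 0 [-161.     0.   162.6] [ 0.5666 -0.0948  0.1626] [3.151, 3.738, -0.731]
0.6 0 [-157.4    0.   159.2] [ 0.5637 -0.097   0.1592] [3.127, 3.719, -0.76]
0.4 0 [-153.1    0.   156.5] [ 0.5603 -0.0996  0.1565] [3.099, 3.698, -0.782]
0.2 0 [-148.5    0.   154.8] [ 0.5566 -0.1024  0.1548] [3.068, 3.674, -0.797]
0.1 0 [-146.     0.   154.2] [ 0.5547 -0.1039  0.1542] [3.052, 3.662, -0.801]
0 0 [-143.5    0.   154. ] [ 0.5527 -0.1054  0.154 ] [3.036, 3.649, -0.803]
```

Call:
send_rows:
  deltas:
    - {"dp": [0.25, 0.3, 0.3], "rotation": [0, 0, 0.16]}
    - {"dp": [0.5, 0.6, 0.4], "rotation": [0, 0, 0.32]}
    - {"dp": [0.77, 0.92, 0.4], "rotation": [0, 0, 0.645]}
    - {"dp": [0.77, 0.92, 0.4], "rotation": [0, 0, 0.645]}
  fingers: 1
  grip_force: 30

```text
clock: 1.83
position: [0.2823, -0.4311, 0.2997]
ee_rot: [0.001, 0.946, 0.324, 0.001]
contact_force: [0.5, 0.0, 0.3]
width: 0.0388
```

Call:
send_rows:
  deltas:
    - {"dp": [0.26, 0.31, 0], "rotation": [0, 0, 0]}
    - {"dp": [0.52, 0.62, 0], "rotation": [0, 0, 0]}
    - {"dp": [0.77, 0.92, 0], "rotation": [0, 0, 0]}
    - {"dp": [0.77, 0.92, 0], "rotation": [0, 0, 0]}

```text
clock: 2.17
position: [0.3753, -0.3186, 0.2987]
ee_rot: [-0.001, 0.946, 0.324, 0.001]
contact_force: [-0.3, -0.7, 1.0]
width: 0.0001
```

Call:
send_rows:
  deltas:
    - {"dp": [0.26, 0.31, 0], "rotation": [0, 0, 0]}
    - {"dp": [0.52, 0.62, 0], "rotation": [0, 0, 0]}
    - {"dp": [0.77, 0.92, 0], "rotation": [0, 0, 0]}
    - {"dp": [0.77, 0.92, 0], "rotation": [0, 0, 0]}

```text
clock: 2.5
position: [0.468, -0.2083, 0.2985]
ee_rot: [-0.001, 0.946, 0.324, 0.001]
contact_force: [0.4, -0.1, -0.8]
width: 0.0001
```

Call:
send_rows:
  deltas:
    - {"dp": [0.26, 0.31, 0], "rotation": [0, 0, 0]}
    - {"dp": [0.52, 0.62, 0], "rotation": [0, 0, 0]}
    - {"dp": [0.77, 0.92, 0], "rotation": [0, 0, 0]}
    - {"dp": [0.77, 0.92, 0], "rotation": [0, 0, 0]}

```text
clock: 2.83
position: [0.5606, -0.0978, 0.2982]
ee_rot: [-0.001, 0.946, 0.324, 0.001]
contact_force: [0.6, -1.0, -0.8]
width: -0.0002
```

Call:
send_rows:
  deltas:
    - {"dp": [0, 0, -0.1], "rotation": [-0.15, 0.2, 0]}
    - {"dp": [0, 0, -0.2], "rotation": [-0.3, 0.4, 0]}
    - {"dp": [0, 0, -0.3], "rotation": [-0.45, 0.6, 0]}
    - {"dp": [0, 0, -0.4], "rotation": [-0.6, 0.78, 0]}
    - {"dp": [0, 0, -0.4], "rotation": [-0.639, 0.829, 0]}
    - {"dp": [0, 0, -0.4], "rotation": [-0.639, 0.829, 0]}

```text
clock: 3.33
position: [0.5586, -0.1003, 0.2476]
ee_rot: [0.082, 0.913, 0.313, -0.247]
contact_force: [0.1, -0.5, 1.1]
width: -0.0002
```

Run:
```python
from g import *
s=st(); t=np.radians(30); R=toolR(YAW-np.pi,t)
for T in ((-150,0,200),(-150,0,182),(-164,0,167),(-161,0,162.6),(-157.4,0,159.2),(-153,0,156.5),(-148.5,0,154.8)): print(T,delta(bw(T),R))
p=shot('scene'); b=(200,60,380,220)
cv2.imwrite('pics/s1.png',cv2.resize(p['color'][b[1]:b[3],b[0]:b[2],::-1],None,fx=4,fy=4,interpolation=cv2.INTER_CUBIC))
```

```text
t 3.33 pos [ 0.5586 -0.1003  0.2476] box [-151.3   -0.5  247.6] F [ 0.12 -0.49  1.15] Fbox [0.21 0.46 1.15] w -0.0002
(-150, 0, 200) ([-0.006, -0.01, -0.397], [-0.003, -0.009, -0.005])
(-150, 0, 182) ([-0.006, -0.01, -0.547], [-0.003, -0.009, -0.005])
(-164, 0, 167) ([0.086, 0.062, -0.672], [-0.003, -0.009, -0.005])
(-161, 0, 162.6) ([0.066, 0.046, -0.708], [-0.003, -0.009, -0.005])
(-157.4, 0, 159.2) ([0.042, 0.028, -0.737], [-0.003, -0.009, -0.005])
(-153, 0, 156.5) ([0.013, 0.006, -0.759], [-0.003, -0.009, -0.005])
(-148.5, 0, 154.8) ([-0.016, -0.017, -0.773], [-0.003, -0.009, -0.005])
```

View pics/s1.png

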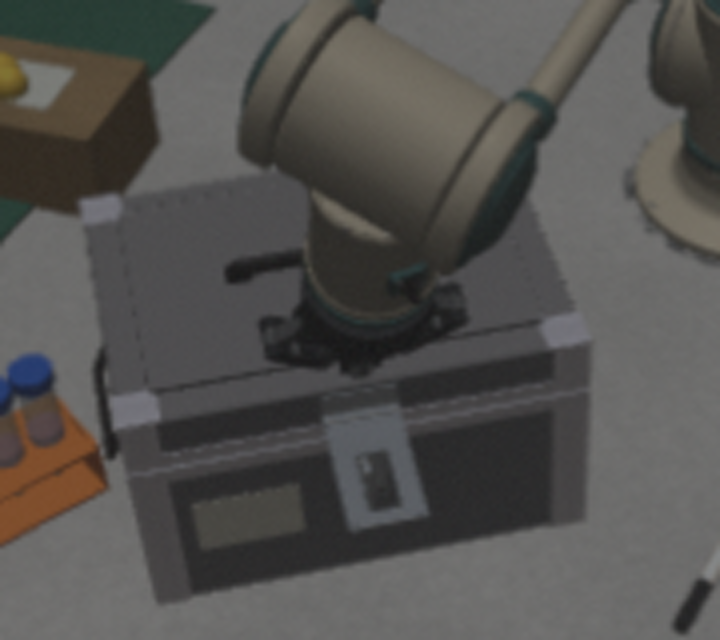

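Call:
send_rows:
  deltas:
    - {"dp": [0, 0, -0.2], "rotation": [0, 0, 0]}
    - {"dp": [0, 0, -0.4], "rotation": [0, 0, 0]}
    - {"dp": [0, 0, -0.45], "rotation": [0, 0, 0]}
    - {"dp": [0, 0, -0.5], "rotation": [0, 0, 0]}
    - {"dp": [0, 0, -0.55], "rotation": [0, 0, 0]}
    - {"dp": [0, 0, -0.55], "rotation": [0, 0, 0]}

```text
clock: 3.88
position: [0.5579, -0.1024, 0.1852]
ee_rot: [0.084, 0.915, 0.311, -0.244]
contact_force: [0.1, 0.5, 0.7]
width: 0.0003
```

Call:
send_rows:
  deltas:
    - {"dp": [0.045, 0.035, -0.06], "rotation": [0, 0, 0]}
    - {"dp": [0.09, 0.07, -0.12], "rotation": [0, 0, 0]}
    - {"dp": [0.07, 0.055, -0.16], "rotation": [0, 0, 0]}
    - {"dp": [0.048, 0.038, -0.19], "rotation": [0, 0, 0]}
    - {"dp": [0.019, 0.016, -0.21], "rotation": [0, 0, 0]}
    - {"dp": [0.019, 0.016, -0.21], "rotation": [0, 0, 0]}

```text
clock: 4.38
position: [0.5594, -0.1, 0.1584]
ee_rot: [0.083, 0.914, 0.311, -0.246]
contact_force: [0.1, 0.3, 0.2]
width: 0.0004
```

Run:
```python
from g import *
s=st(); 
p=shot('scene'); b=(200,60,380,220)
cv2.imwrite('pics/s2.png',cv2.resize(p['color'][b[1]:b[3],b[0]:b[2],::-1],None,fx=4,fy=4,interpolation=cv2.INTER_CUBIC))
```

```text
t 4.38 pos [ 0.5594 -0.1     0.1584] box [-152.1   -0.3  158.4] F [0.05 0.35 0.25] Fbox [-0.25 -0.24  0.25] w 0.0004
```

View pics/s2.png

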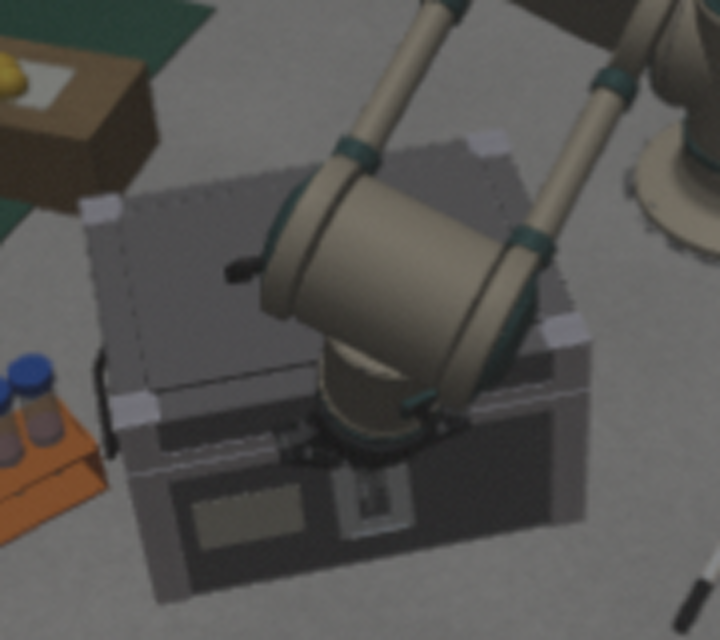

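Call:
send_rows:
  deltas:
    - {"dp": [-0.013, -0.01, -0.005], "rotation": [0, 0, 0]}
    - {"dp": [-0.026, -0.02, -0.01], "rotation": [0, 0, 0]}
    - {"dp": [-0.039, -0.03, -0.01], "rotation": [0, 0, 0]}
    - {"dp": [-0.039, -0.03, -0.01], "rotation": [0, 0, 0]}

```text
clock: 4.77
position: [0.5555, -0.1033, 0.1579]
ee_rot: [0.083, 0.915, 0.311, -0.245]
contact_force: [1.4, 1.9, -1.3]
width: 0.0
```

Call:
send_rows:
  deltas:
    - {"dp": [-0.007, -0.005, 0], "rotation": [0, 0, 0]}
    - {"dp": [-0.013, -0.01, 0], "rotation": [0, 0, 0]}
    - {"dp": [-0.013, -0.01, 0], "rotation": [0, 0, 0]}

```text
clock: 5.02
position: [0.5541, -0.1045, 0.1578]
ee_rot: [0.083, 0.914, 0.311, -0.245]
contact_force: [2.1, 2.2, -0.4]
width: 0.0002
```

Call:
send_rows:
  deltas:
    - {"dp": [-0.007, -0.005, 0], "rotation": [0, 0, 0]}
    - {"dp": [-0.007, -0.005, 0], "rotation": [0, 0, 0]}

```text
clock: 5.18
position: [0.5534, -0.1051, 0.1578]
ee_rot: [0.083, 0.914, 0.311, -0.245]
contact_force: [2.2, 2.6, -2.5]
width: -0.0003
```

Call:
send_rows:
  deltas:
    - {"dp": [-0.007, -0.005, 0], "rotation": [0, 0, 0]}
    - {"dp": [-0.007, -0.005, 0], "rotation": [0, 0, 0]}

```text
clock: 5.35
position: [0.5533, -0.1051, 0.1578]
ee_rot: [0.083, 0.915, 0.311, -0.243]
contact_force: [3.7, 4.2, -1.7]
width: -0.0001
```

Call:
send_rows:
  deltas:
    - {"dp": [-0.007, -0.005, 0], "rotation": [0, 0, 0]}
    - {"dp": [-0.007, -0.005, 0], "rotation": [0, 0, 0]}

```text
clock: 5.52
position: [0.5532, -0.1052, 0.1578]
ee_rot: [0.083, 0.915, 0.312, -0.242]
contact_force: [5.0, 6.4, -1.6]
width: -0.0
```

Call:
send_rows:
  deltas:
    - {"dp": [-0.007, -0.005, 0], "rotation": [0, 0, 0]}
    - {"dp": [-0.007, -0.005, 0], "rotation": [0, 0, 0]}

```text
clock: 5.68
position: [0.5531, -0.1053, 0.1578]
ee_rot: [0.083, 0.915, 0.312, -0.241]
contact_force: [6.6, 6.7, -0.8]
width: 0.0001
```

Call:
send_rows:
  deltas:
    - {"dp": [0.13, 0.1, 0], "rotation": [0, 0, 0]}
    - {"dp": [0.3, 0.25, 0.1], "rotation": [0.15, -0.2, 0]}
    - {"dp": [0.3, 0.5, 0.3], "rotation": [0.3, -0.4, 0]}
    - {"dp": [0.3, 0.75, 0.5], "rotation": [0.45, -0.6, 0]}
    - {"dp": [0.2, 1.0, 0.5], "rotation": [0.6, -0.78, 0]}
    - {"dp": [0.2, 1.0, 0.5], "rotation": [0.639, -0.829, 0]}
  fingers: -1

```text
clock: 6.18
position: [0.5699, 0.0156, 0.2207]
ee_rot: [-0.001, 0.946, 0.323, 0.001]
contact_force: [-1.1, -0.9, -0.6]
width: 0.0725
```

Run:
```python
from g import *
s=st(); 
p=shot('scene'); b=(250,130,350,210); np.save('ps2.npy',p,allow_pickle=True)
cv2.imwrite('pics/s3.png',cv2.resize(p['color'][b[1]:b[3],b[0]:b[2],::-1],None,fx=8,fy=7,interpolation=cv2.INTER_CUBIC))
hm=np.array([.5194,.2940]); yh=np.radians(211.0); g=hm+(-.020)*np.array([np.cos(yh),np.sin(yh)])
print('grasp xy',g,delta([g[0],g[1],.12],toolR(yh-np.pi)))
```

```text
t 6.18 pos [0.5699 0.0156 0.2207] box [-231.   -85.5  220.7] F [-1.06 -0.89 -0.6 ] Fbox [ 1.38  0.06 -0.6 ] w 0.0725
grasp xy [0.53654335 0.30430076] ([-0.281, 2.427, -0.833], [0.001, 0.0, -0.233])
```

View pics/s3.png

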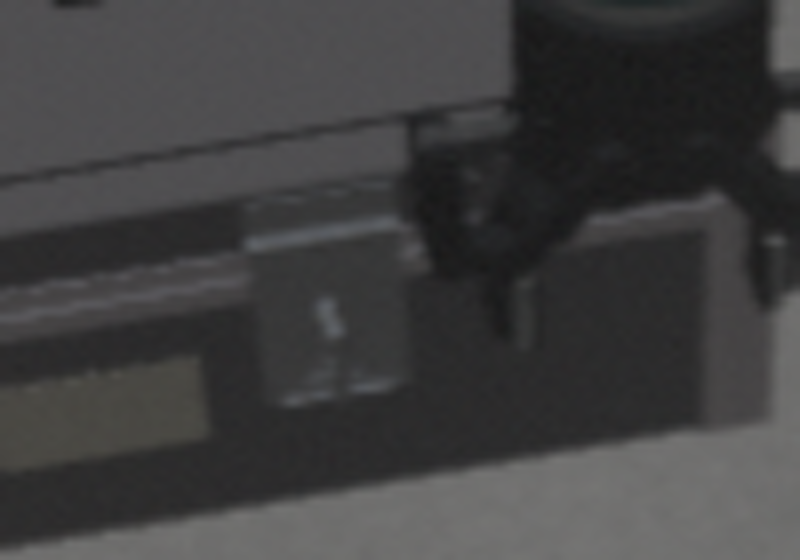

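Run:
```python
from g import *
p=np.load('ps2.npy',allow_pickle=True).item()
f=lambda P:(((proj(p,[bw(P)])[0]-[250,130]+.5)*[8,7])).round(0)
for P in((-124.5,26,78),(-124.5,-26,78),(-124.5,26,168),(-124.5,-26,168)): print(P,f(P))
for y in(-8,0,8): print(y,'bar top',f((-140,y,133)),'bar mid',f((-143,y,112)),'bot',f((-140,y,94)),'wall leg',f((-124.5,y,133)))
```

```text
(-124.5, 26, 78) [261. 401.]
(-124.5, -26, 78) [404. 377.]
(-124.5, 26, 168) [240. 245.]
(-124.5, -26, 168) [392. 221.]
-8 bar top [355. 320.] bar mid [360. 362.] bot [361. 387.] wall leg [345. 292.]
0 bar top [332. 324.] bar mid [337. 365.] bot [339. 390.] wall leg [323. 296.]
8 bar top [309. 328.] bar mid [314. 369.] bot [316. 394.] wall leg [300. 299.]
```

Call:
send_rows:
  deltas:
    - {"dp": [-0.09, 0.3, -0.2], "rotation": [0, 0, -0.1]}
    - {"dp": [-0.18, 0.65, -0.4], "rotation": [0, 0, -0.233]}
    - {"dp": [-0.28, 1.0, -0.6], "rotation": [0, 0, -0.233]}
    - {"dp": [-0.28, 1.0, -0.8], "rotation": [0, 0, -0.233]}
  fingers: -1

```text
clock: 6.57
position: [0.5412, 0.1351, 0.1231]
ee_rot: [0.001, 0.964, 0.267, 0.001]
contact_force: [1.0, -0.8, -1.0]
width: 0.0857
```

Call:
send_rows:
  deltas:
    - {"dp": [0, 0.35, 0], "rotation": [0, 0, 0]}
    - {"dp": [0, 0.7, 0], "rotation": [0, 0, 0]}
    - {"dp": [0, 1.0, 0], "rotation": [0, 0, 0]}
    - {"dp": [0, 1.0, 0], "rotation": [0, 0, 0]}

```text
clock: 6.9
position: [0.5412, 0.2582, 0.1213]
ee_rot: [-0.0, 0.963, 0.269, -0.0]
contact_force: [0.6, -1.4, -0.2]
width: 0.0851
```

Run:
```python
from g import *
s=st(); yh=np.radians(211.0); print(delta([.5365,.3043,.06],toolR(yh-np.pi)))
```

```text
t 6.9 pos [0.5412 0.2582 0.1213] box [-356.3 -295.1  121.3] F [ 0.65 -1.39 -0.2 ] Fbox [ 0.33  1.49 -0.2 ] w 0.0851
([-0.039, 0.384, -0.511], [-0.002, -0.001, -0.008])
```

Run:
```python
from g import *
p=np.load('pt.npy',allow_pickle=True).item()
A=allpts(p); Z=A[...,2]
# obstacles >20mm near grasp
m=(Z>.02)&(Z<.3)&(A[...,0]>.38)&(A[...,0]<.75)&(A[...,1]>.12)&(A[...,1]<.5)
Q=A[m]; g=np.array([.5365,.3043]); yh=np.radians(211); 
u=np.array([np.cos(yh),np.sin(yh)]); v=np.array([-u[1],u[0]])
D=Q[:,:2]-g; a=D@u; b=D@v
r=np.hypot(a,b); i=np.argsort(r)[:5]; print(np.c_[a,b,Q[:,2]][i].round(3))
n=(abs(a)<.05)&(abs(b)<.09); print(n.sum(), np.c_[a,b,Q[:,2]][n][:10].round(3))
```

```text
[[-0.076  0.01   0.046]
 [-0.076  0.011  0.036]
 [-0.077  0.007  0.044]
 [-0.078  0.005  0.045]
 [-0.079  0.012  0.033]]
0 []
```

Call:
send_rows:
  deltas:
    - {"dp": [-0.02, 0.2, -0.3], "rotation": [0, 0, 0]}
    - {"dp": [-0.039, 0.384, -0.51], "rotation": [0, 0, 0]}
    - {"dp": [-0.039, 0.384, -0.7], "rotation": [0, 0, 0]}
    - {"dp": [-0.039, 0.384, -0.8], "rotation": [0, 0, 0]}
    - {"dp": [-0.039, 0.384, -0.84], "rotation": [0, 0, 0]}
    - {"dp": [-0.039, 0.384, -0.84], "rotation": [0, 0, 0]}

```text
clock: 7.4
position: [0.5357, 0.2977, 0.0194]
ee_rot: [0.001, 0.964, 0.267, -0.002]
contact_force: [-0.3, 0.0, -0.1]
width: 0.0857
```

Run:
```python
from g import *
s=st(); yh=np.radians(211.0); print(delta([.5365,.3043,.0195],toolR(yh-np.pi)))
```

```text
t 7.4 pos [0.5357 0.2977 0.0194] box [-376.1 -329.8   19.4] F [-0.26  0.05 -0.14] Fbox [ 0.18 -0.2  -0.14] w 0.0857
([0.007, 0.055, 0.001], [0.006, -0.007, 0.001])
```

Call:
send_rows:
  deltas:
    - {"dp": [0, 0, 0], "rotation": [0, 0, 0]}
    - {"dp": [0, 0, 0], "rotation": [0, 0, 0]}

```text
clock: 7.57
position: [0.5375, 0.2988, 0.0222]
ee_rot: [0.0, 0.964, 0.266, 0.001]
contact_force: [0.6, 0.5, 0.2]
width: 0.0852
```

Call:
send_rows:
  deltas:
    - {"dp": [-0.008, 0.046, -0.022], "rotation": [0, 0, 0]}
    - {"dp": [-0.008, 0.046, -0.022], "rotation": [0, 0, 0]}
    - {"dp": [-0.008, 0.046, -0.022], "rotation": [0, 0, 0]}

```text
clock: 7.82
position: [0.5357, 0.3049, 0.0191]
ee_rot: [0.0, 0.964, 0.267, 0.001]
contact_force: [-0.2, -0.1, -0.5]
width: 0.0856
```

Run:
```python
from g import *
s=st(); yh=np.radians(211.0); print(delta([.5365,.3043,.0195],toolR(yh-np.pi)))
p=shot('top'); b=(205,180,275,250)
np.save('pt3.npy',p,allow_pickle=True)
cv2.imwrite('pics/t3.png',cv2.resize(p['color'][b[1]:b[3],b[0]:b[2],::-1],None,fx=8,fy=8,interpolation=cv2.INTER_CUBIC))
```

```text
t 7.82 pos [0.5357 0.3049 0.0191] box [-380.4 -335.5   19.1] F [-0.22 -0.05 -0.54] Fbox [ 0.2  -0.09 -0.54] w 0.0856
([0.007, -0.005, 0.003], [-0.001, 0.002, 0.002])
```

View pics/t3.png

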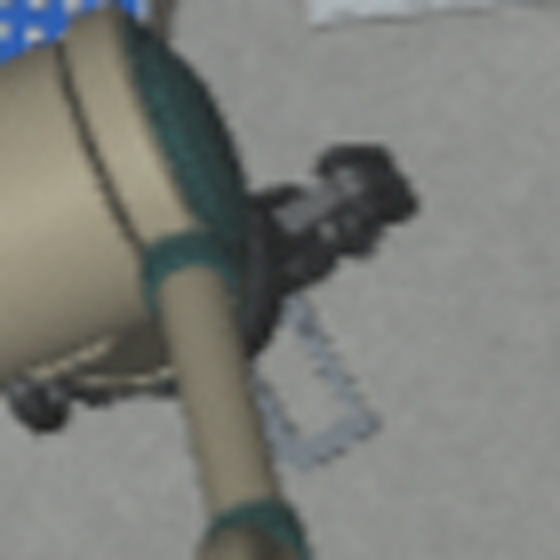

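Call:
send_rows:
  deltas:
    - {"dp": [0, 0, 0], "rotation": [0, 0, 0]}
    - {"dp": [0, 0, 0], "rotation": [0, 0, 0]}
    - {"dp": [0, 0, 0], "rotation": [0, 0, 0]}
    - {"dp": [0, 0, 0], "rotation": [0, 0, 0]}
    - {"dp": [0, 0, 0], "rotation": [0, 0, 0]}
    - {"dp": [0, 0, 0], "rotation": [0, 0, 0]}
    - {"dp": [0, 0, 0], "rotation": [0, 0, 0]}
    - {"dp": [0, 0, 0], "rotation": [0, 0, 0]}
    - {"dp": [0, 0, 0], "rotation": [0, 0, 0]}
  fingers: 1
  grip_force: 60

```text
clock: 8.62
position: [0.5358, 0.3047, 0.0189]
ee_rot: [0.0, 0.964, 0.267, 0.0]
contact_force: [0.4, -0.7, 4.6]
width: 0.0342
```

Call:
send_rows:
  deltas:
    - {"dp": [0, 0, 0.2], "rotation": [0, 0, 0]}
    - {"dp": [0, -0.2, 0.5], "rotation": [0, 0, 0]}
    - {"dp": [0, -0.5, 0.8], "rotation": [0, 0, 0]}
    - {"dp": [0, -0.8, 0.9], "rotation": [0, 0, 0]}
    - {"dp": [0, -0.8, 0.9], "rotation": [0, 0, 0]}

```text
clock: 9.03
position: [0.5366, 0.2044, 0.1294]
ee_rot: [0.002, 0.964, 0.266, 0.002]
contact_force: [-0.6, 0.1, -2.1]
width: 0.0342
```

Run:
```python
from g import *
s=st(); 
p=shot('top'); np.save('pt4.npy',p,allow_pickle=True); q=shot('scene'); np.save('ps4.npy',q,allow_pickle=True)
b=(230,170,330,250)
cv2.imwrite('pics/t4.png',cv2.resize(p['color'][b[1]:b[3],b[0]:b[2],::-1],None,fx=7,fy=7,interpolation=cv2.INTER_CUBIC))
c=proj(q,s['position'])[0].astype(int); print(c,proj(p,s['position'])); b=(c[0]-50,c[1]-40,c[0]+50,c[1]+40)
cv2.imwrite('pics/s4.png',cv2.resize(q['color'][b[1]:b[3],b[0]:b[2],::-1],None,fx=7,fy=7,interpolation=cv2.INTER_CUBIC))
```

```text
t 9.03 pos [0.5366 0.2044 0.1294] box [-319.8 -255.3  129.4] F [-0.59  0.08 -2.09] Fbox [ 0.42 -0.43 -2.09] w 0.0342
[402 207] [[264.57268083 213.4806766 ]]
```

View pics/t4.png

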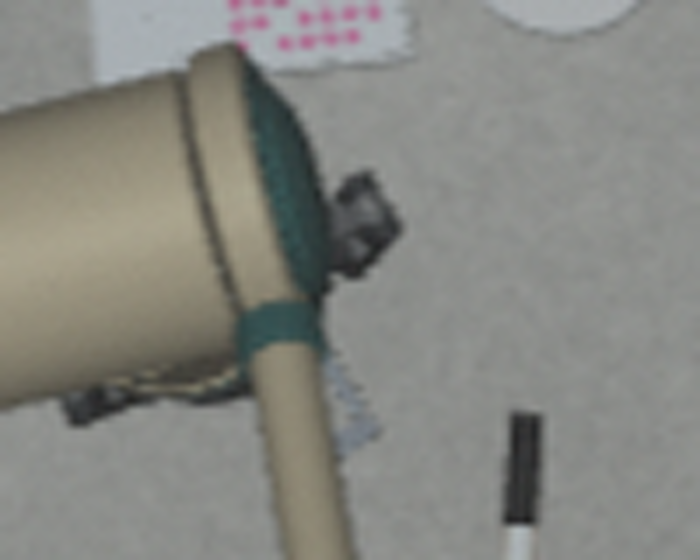

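View pics/s4.png

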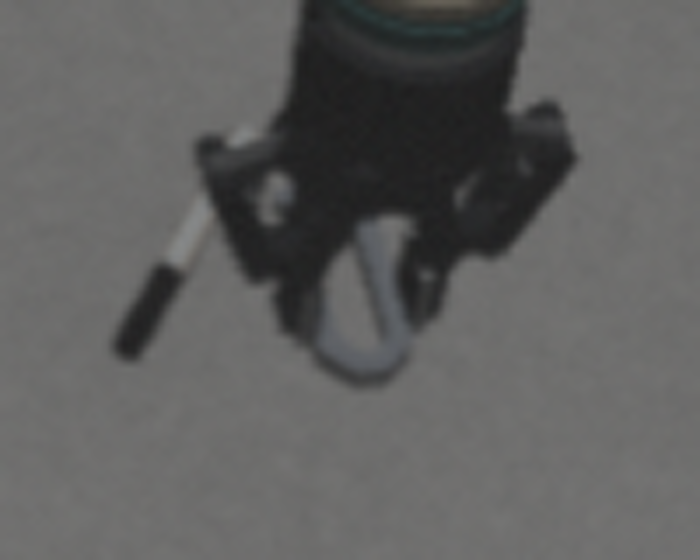

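Run:
```python
from g import *
s=st(); T=bw((-215,-31,126)); print(T,delta(T,toolR(YAW-np.pi)))
```

```text
t 9.13 pos [0.5355 0.2071 0.127 ] box [-320.6 -258.1  127. ] F [ 0.34  0.1  -1.71] Fbox [-0.33  0.13 -1.71] w 0.0344
[ 0.59042777 -0.03725781  0.126     ] ([0.458, -2.036, -0.008], [-0.0, 0.001, 0.239])
```

Call:
send_rows:
  deltas:
    - {"dp": [0.08, -0.3, 0], "rotation": [0, 0, 0.08]}
    - {"dp": [0.17, -0.6, 0], "rotation": [0, 0, 0.16]}
    - {"dp": [0.23, -0.9, 0], "rotation": [0, 0, 0.239]}
    - {"dp": [0.23, -1.0, 0], "rotation": [0, 0, 0.239]}

```text
clock: 9.47
position: [0.5639, 0.0857, 0.1247]
ee_rot: [0.001, 0.946, 0.324, -0.001]
contact_force: [-0.4, 0.3, -2.1]
width: 0.0344
```

Call:
send_rows:
  deltas:
    - {"dp": [0.08, -0.3, 0], "rotation": [0, 0, 0]}
    - {"dp": [0.17, -0.6, 0], "rotation": [0, 0, 0]}
    - {"dp": [0.23, -0.8, 0], "rotation": [0, 0, 0]}
    - {"dp": [0.23, -0.95, 0], "rotation": [0, 0, 0]}
    - {"dp": [0.23, -1.0, 0], "rotation": [0, 0, 0]}
    - {"dp": [0.23, -1.0, 0], "rotation": [0, 0, 0]}
    - {"dp": [0.23, -1.0, 0], "rotation": [0, 0, 0]}

```text
clock: 10.05
position: [0.5899, -0.0298, 0.1253]
ee_rot: [-0.001, 0.946, 0.324, -0.001]
contact_force: [-0.7, -0.9, -1.5]
width: 0.034
```

Run:
```python
from g import *
s=st(); print(delta(bw((-215,-31,126)),toolR(YAW-np.pi)));print(delta(bw((-195,-31,126)),toolR(YAW-np.pi)))
for n in('top','scene'):
    p=shot(n); c=proj(p,bw((-160,-20,112)))[0].astype(int); np.save('p5_%s.npy'%n,p,allow_pickle=True)
    b=(c[0]-40,c[1]-35,c[0]+40,c[1]+35)
    cv2.imwrite('pics/%s5.png'%n,cv2.resize(p['color'][b[1]:b[3],b[0]:b[2],::-1],None,fx=8,fy=8,interpolation=cv2.INTER_CUBIC))
```

```text
t 10.05 pos [ 0.5899 -0.0298  0.1253] box [-219.1  -37.2  125.3] F [-0.69 -0.89 -1.48] Fbox [ 1.09  0.28 -1.48] w 0.034
([0.005, -0.062, 0.006], [-0.003, -0.005, -0.006])
([-0.127, -0.164, 0.006], [-0.003, -0.005, -0.006])
```

View pics/top5.png

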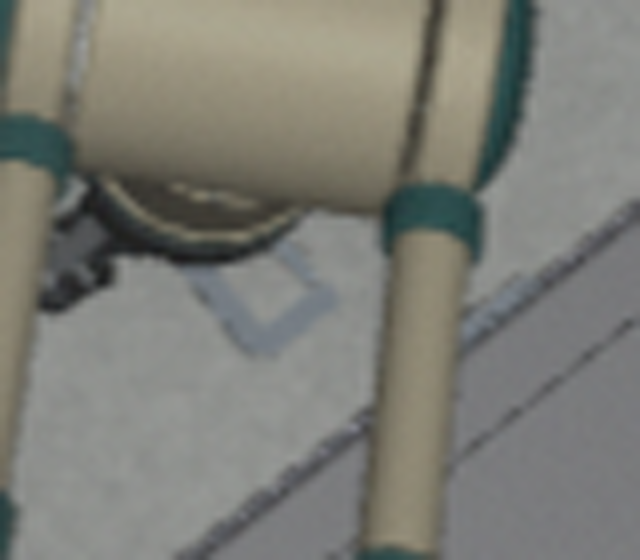

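View pics/scene5.png

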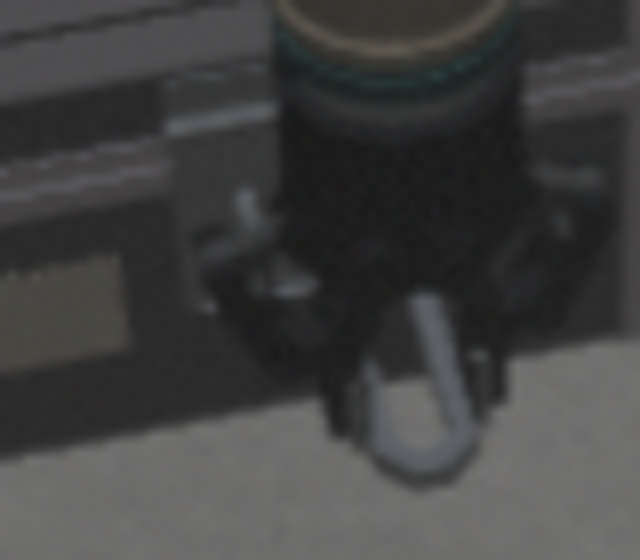

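Call:
send_rows:
  deltas:
    - {"dp": [0, -0.06, 0.006], "rotation": [0, 0, 0]}
    - {"dp": [0, -0.06, 0.006], "rotation": [0, 0, 0]}
    - {"dp": [0, -0.06, 0.006], "rotation": [0, 0, 0]}

```text
clock: 10.4
position: [0.5907, -0.0382, 0.1274]
ee_rot: [0.0, 0.946, 0.324, 0.0]
contact_force: [-0.3, 0.2, -3.0]
width: 0.0342
```

Call:
send_rows:
  deltas:
    - {"dp": [0, 0, 0], "rotation": [0, 0, 0]}
    - {"dp": [0, 0, 0], "rotation": [0, 0, 0]}

```text
clock: 10.57
position: [0.5906, -0.0383, 0.1273]
ee_rot: [-0.0, 0.946, 0.324, 0.0]
contact_force: [-0.2, 0.3, -1.6]
width: 0.0345
```

Run:
```python
from g import *
s=st(); print(delta(bw((-215,-31,126)),toolR(YAW-np.pi)));print(delta(bw((-195,-31,126)),toolR(YAW-np.pi)))
p=np.load('p5_top.npy',allow_pickle=True).item(); c=proj(p,bw((-160,-20,112)))[0].astype(int)
for hx,hy in((46,18),(46,-14)):
    print(((proj(p,bw((-219.1+19.6+hx,-37.2+hy,116)))[0]-[c[0]-40,c[1]-35]+.5)*8).round())
```

```text
t 10.57 pos [ 0.5906 -0.0383  0.1273] box [-214.5  -30.   127.3] F [-0.18  0.29 -1.61] Fbox [-0.03 -0.34 -1.61] w 0.0345
([-0.002, 0.009, -0.011], [-0.0, 0.0, -0.006])
([-0.134, -0.093, -0.011], [-0.0, 0.0, -0.006])
[345. 304.]
[267. 365.]
```

Call:
send_rows:
  deltas:
    - {"dp": [-0.05, -0.038, -0.005], "rotation": [0, 0, 0]}
    - {"dp": [-0.1, -0.076, -0.01], "rotation": [0, 0, 0]}
    - {"dp": [-0.119, -0.091, -0.01], "rotation": [0, 0, 0]}
    - {"dp": [-0.119, -0.091, -0.01], "rotation": [0, 0, 0]}

```text
clock: 10.9
position: [0.5751, -0.0501, 0.1259]
ee_rot: [-0.0, 0.946, 0.323, -0.001]
contact_force: [0.5, -0.4, -1.4]
width: 0.0344
```

Call:
send_rows:
  deltas:
    - {"dp": [-0.007, -0.005, 0], "rotation": [0, 0, 0]}
    - {"dp": [-0.007, -0.005, 0], "rotation": [0, 0, 0]}

```text
clock: 11.07
position: [0.5755, -0.0503, 0.1261]
ee_rot: [0.0, 0.946, 0.324, 0.0]
contact_force: [-0.3, 0.3, -1.9]
width: 0.034
```

Call:
send_rows:
  deltas:
    - {"dp": [-0.007, -0.005, 0], "rotation": [0, 0, 0]}
    - {"dp": [-0.007, -0.005, 0], "rotation": [0, 0, 0]}

```text
clock: 11.23
position: [0.5747, -0.0508, 0.126]
ee_rot: [0.0, 0.946, 0.324, 0.0]
contact_force: [0.3, 1.0, -2.5]
width: 0.0342
```

Call:
send_rows:
  deltas:
    - {"dp": [-0.007, -0.005, 0], "rotation": [0, 0, 0]}
    - {"dp": [-0.007, -0.005, 0], "rotation": [0, 0, 0]}

```text
clock: 11.4
position: [0.5738, -0.0513, 0.126]
ee_rot: [0.0, 0.946, 0.324, -0.0]
contact_force: [0.3, 0.3, -1.8]
width: 0.0347
```

Call:
send_rows:
  deltas:
    - {"dp": [-0.007, -0.005, 0], "rotation": [0, 0, 0]}
    - {"dp": [-0.007, -0.005, 0], "rotation": [0, 0, 0]}

```text
clock: 11.57
position: [0.5729, -0.0519, 0.126]
ee_rot: [0.0, 0.946, 0.324, -0.0]
contact_force: [-0.5, 0.2, -1.9]
width: 0.0341
```

Call:
send_rows:
  deltas:
    - {"dp": [-0.007, -0.005, 0], "rotation": [0, 0, 0]}
    - {"dp": [-0.007, -0.005, 0], "rotation": [0, 0, 0]}

```text
clock: 11.73
position: [0.572, -0.0526, 0.126]
ee_rot: [0.0, 0.946, 0.324, -0.0]
contact_force: [1.0, 0.4, -2.6]
width: 0.0341
```

Call:
send_rows:
  deltas:
    - {"dp": [-0.007, -0.005, 0], "rotation": [0, 0, 0]}
    - {"dp": [-0.007, -0.005, 0], "rotation": [0, 0, 0]}

```text
clock: 11.9
position: [0.5711, -0.0532, 0.126]
ee_rot: [0.0, 0.946, 0.324, -0.0]
contact_force: [0.1, 0.3, -1.9]
width: 0.0342
```

Call:
send_rows:
  deltas:
    - {"dp": [-0.007, -0.005, 0], "rotation": [0, 0, 0]}
    - {"dp": [-0.007, -0.005, 0], "rotation": [0, 0, 0]}

```text
clock: 12.07
position: [0.5706, -0.0537, 0.1261]
ee_rot: [0.0, 0.946, 0.324, 0.0]
contact_force: [1.1, 0.8, -2.1]
width: 0.0341
```

Call:
send_rows:
  deltas:
    - {"dp": [-0.007, -0.005, 0], "rotation": [0, 0, 0]}
    - {"dp": [-0.007, -0.005, 0], "rotation": [0, 0, 0]}

```text
clock: 12.23
position: [0.5705, -0.0538, 0.1263]
ee_rot: [-0.0, 0.946, 0.323, 0.001]
contact_force: [2.8, 3.1, -1.3]
width: 0.0341
```

Call:
send_rows:
  deltas:
    - {"dp": [0.024, 0.018, 0], "rotation": [0, 0, 0]}
    - {"dp": [0.024, 0.018, 0], "rotation": [0, 0, 0]}
    - {"dp": [0.024, 0.018, 0], "rotation": [0, 0, 0]}

```text
clock: 12.48
position: [0.5722, -0.0523, 0.1259]
ee_rot: [0.0, 0.946, 0.324, -0.001]
contact_force: [-1.1, -0.2, -1.2]
width: 0.0342
```

Run:
```python
from g import *
s=st(); print(delta(bw((-191.5,-30,126)),toolR(YAW-np.pi)));print(delta(bw((-191.5,-20,126)),toolR(YAW-np.pi)))
```

```text
t 12.48 pos [ 0.5722 -0.0523  0.1259] box [-191.4  -30.2  125.9] F [-1.06 -0.23 -1.23] Fbox [ 0.98 -0.46 -1.23] w 0.0342
([0.002, -0.001, 0.001], [0.001, -0.002, -0.007])
([0.053, -0.067, 0.001], [0.001, -0.002, -0.007])
```

Call:
send_rows:
  deltas:
    - {"dp": [0.01, -0.013, 0], "rotation": [0, 0, 0]}
    - {"dp": [0.02, -0.026, 0], "rotation": [0, 0, 0]}
    - {"dp": [0.03, -0.04, 0], "rotation": [0, 0, 0]}
    - {"dp": [0.03, -0.04, 0], "rotation": [0, 0, 0]}

```text
clock: 12.82
position: [0.5765, -0.0575, 0.126]
ee_rot: [0.0, 0.946, 0.324, 0.0]
contact_force: [0.3, 0.2, -1.7]
width: 0.0341
```

Call:
send_rows:
  deltas:
    - {"dp": [0.005, -0.007, 0], "rotation": [0, 0, 0]}
    - {"dp": [0.01, -0.013, 0], "rotation": [0, 0, 0]}
    - {"dp": [0.01, -0.013, 0], "rotation": [0, 0, 0]}

```text
clock: 13.07
position: [0.5774, -0.0587, 0.126]
ee_rot: [0.0, 0.946, 0.324, 0.0]
contact_force: [1.2, 1.0, -2.3]
width: 0.034
```

Run:
```python
from g import *
s=st()
```

```text
t 13.07 pos [ 0.5774 -0.0587  0.126 ] box [-191.6  -21.9  126. ] F [ 1.19  1.05 -2.34] Fbox [-1.58 -0.1  -2.34] w 0.034
```

Call:
send_rows:
  deltas:
    - {"dp": [0.005, -0.007, 0], "rotation": [0, 0, 0]}
    - {"dp": [0.005, -0.007, 0], "rotation": [0, 0, 0]}

```text
clock: 13.23
position: [0.578, -0.0595, 0.126]
ee_rot: [0.0, 0.946, 0.324, 0.0]
contact_force: [-0.0, 0.9, -1.3]
width: 0.0341
```

Call:
send_rows:
  deltas:
    - {"dp": [0.005, -0.007, 0], "rotation": [0, 0, 0]}
    - {"dp": [0.005, -0.007, 0], "rotation": [0, 0, 0]}

```text
clock: 13.4
position: [0.5786, -0.0603, 0.126]
ee_rot: [0.0, 0.946, 0.324, 0.0]
contact_force: [0.5, -0.2, -1.3]
width: 0.0342
```

Call:
send_rows:
  deltas:
    - {"dp": [0.005, -0.007, 0], "rotation": [0, 0, 0]}
    - {"dp": [0.005, -0.007, 0], "rotation": [0, 0, 0]}

```text
clock: 13.57
position: [0.5789, -0.0608, 0.1259]
ee_rot: [-0.0, 0.946, 0.324, -0.0]
contact_force: [-1.2, 1.4, -1.9]
width: 0.034
```

Call:
send_rows:
  deltas:
    - {"dp": [0.005, -0.007, 0], "rotation": [0, 0, 0]}
    - {"dp": [0.005, -0.007, 0], "rotation": [0, 0, 0]}

```text
clock: 13.73
position: [0.5796, -0.0616, 0.1259]
ee_rot: [-0.0, 0.946, 0.324, -0.0]
contact_force: [-0.6, 2.0, -1.3]
width: 0.0342
```

Run:
```python
from g import *
s=st()
```

```text
t 13.73 pos [ 0.5796 -0.0616  0.1259] box [-191.6  -18.4  125.9] F [-0.58  1.97 -1.25] Fbox [-0.75 -1.91 -1.25] w 0.0342
```

Call:
send_rows:
  deltas:
    - {"dp": [0.005, -0.007, 0], "rotation": [0, 0, 0]}
    - {"dp": [0.005, -0.007, 0], "rotation": [0, 0, 0]}

```text
clock: 13.9
position: [0.5804, -0.0625, 0.126]
ee_rot: [-0.0, 0.946, 0.324, 0.0]
contact_force: [-1.1, 2.0, -1.6]
width: 0.0342
```

Call:
send_rows:
  deltas:
    - {"dp": [0.005, -0.007, 0], "rotation": [0, 0, 0]}
    - {"dp": [0.005, -0.007, 0], "rotation": [0, 0, 0]}

```text
clock: 14.07
position: [0.5811, -0.0635, 0.126]
ee_rot: [-0.0, 0.946, 0.324, 0.0]
contact_force: [-0.3, 2.9, -1.7]
width: 0.0342
```

Run:
```python
from g import *
s=st()
```

```text
t 14.07 pos [ 0.5811 -0.0635  0.126 ] box [-191.6  -15.9  126. ] F [-0.34  2.92 -1.68] Fbox [-1.52 -2.52 -1.68] w 0.0342
```

Call:
send_rows:
  deltas:
    - {"dp": [0.005, -0.007, 0], "rotation": [0, 0, 0]}
    - {"dp": [0.01, -0.013, 0], "rotation": [0, 0, 0]}
    - {"dp": [0.015, -0.02, 0], "rotation": [0, 0, 0]}

```text
clock: 14.32
position: [0.5828, -0.0659, 0.126]
ee_rot: [-0.0, 0.946, 0.324, 0.0]
contact_force: [-0.7, 2.1, -1.6]
width: 0.0339
```

Call:
send_rows:
  deltas:
    - {"dp": [0.005, -0.007, 0], "rotation": [0, 0, 0]}
    - {"dp": [0.01, -0.013, 0], "rotation": [0, 0, 0]}
    - {"dp": [0.015, -0.02, 0], "rotation": [0, 0, 0]}

```text
clock: 14.57
position: [0.5843, -0.0683, 0.1259]
ee_rot: [-0.0, 0.946, 0.324, -0.0]
contact_force: [-0.2, 2.9, -1.8]
width: 0.0337
```

Call:
send_rows:
  deltas:
    - {"dp": [0.005, -0.007, 0], "rotation": [0, 0, 0]}
    - {"dp": [0.01, -0.013, 0], "rotation": [0, 0, 0]}
    - {"dp": [0.01, -0.013, 0], "rotation": [0, 0, 0]}

```text
clock: 14.82
position: [0.5854, -0.07, 0.1258]
ee_rot: [-0.0, 0.946, 0.324, -0.0]
contact_force: [-1.9, 1.5, -1.5]
width: 0.034
```

Run:
```python
from g import *
s=st()
```

```text
t 14.82 pos [ 0.5854 -0.07    0.1258] box [-191.    -8.1  125.8] F [-1.92  1.55 -1.48] Fbox [ 0.58 -2.4  -1.48] w 0.034
```

Call:
send_rows:
  deltas:
    - {"dp": [0.009, -0.004, 0], "rotation": [0, 0, 0]}
    - {"dp": [0.014, -0.011, 0], "rotation": [0, 0, 0]}
    - {"dp": [0.014, -0.011, 0], "rotation": [0, 0, 0]}

```text
clock: 15.07
position: [0.5878, -0.0713, 0.126]
ee_rot: [0.0, 0.946, 0.324, 0.0]
contact_force: [-0.5, 2.5, -2.7]
width: 0.0344
```

Call:
send_rows:
  deltas:
    - {"dp": [0.005, -0.007, 0], "rotation": [0, 0, 0]}
    - {"dp": [0.01, -0.013, 0], "rotation": [0, 0, 0]}
    - {"dp": [0.01, -0.013, 0], "rotation": [0, 0, 0]}

```text
clock: 15.32
position: [0.5893, -0.0729, 0.1262]
ee_rot: [0.0, 0.946, 0.324, 0.001]
contact_force: [-0.4, 2.9, -2.8]
width: 0.0343
```

Call:
send_rows:
  deltas:
    - {"dp": [0.005, -0.007, 0], "rotation": [0, 0, 0]}
    - {"dp": [0.01, -0.013, 0], "rotation": [0, 0, 0]}
    - {"dp": [0.01, -0.013, 0], "rotation": [0, 0, 0]}

```text
clock: 15.57
position: [0.5905, -0.0745, 0.1262]
ee_rot: [0.0, 0.946, 0.324, 0.001]
contact_force: [0.3, 3.2, -2.9]
width: 0.0342
```

Run:
```python
from g import *
s=st()
```

```text
t 15.57 pos [ 0.5905 -0.0745  0.1262] box [-192.3   -1.5  126.2] F [ 0.32  3.23 -2.94] Fbox [-2.22 -2.37 -2.94] w 0.0342
```

Call:
send_rows:
  deltas:
    - {"dp": [0.001, -0.01, 0], "rotation": [0, 0, 0]}
    - {"dp": [0.006, -0.016, 0], "rotation": [0, 0, 0]}
    - {"dp": [0.006, -0.016, 0], "rotation": [0, 0, 0]}

```text
clock: 15.82
position: [0.5912, -0.0764, 0.1262]
ee_rot: [0.0, 0.946, 0.324, 0.001]
contact_force: [1.8, 3.2, -1.8]
width: 0.0342
```

Call:
send_rows:
  deltas:
    - {"dp": [0.005, -0.007, 0], "rotation": [0, 0, 0]}
    - {"dp": [0.008, -0.01, 0], "rotation": [0, 0, 0]}
    - {"dp": [0.008, -0.01, 0], "rotation": [0, 0, 0]}

```text
clock: 16.07
position: [0.5916, -0.0776, 0.126]
ee_rot: [0.0, 0.946, 0.324, 0.0]
contact_force: [0.5, 2.0, -0.8]
width: 0.034
```

Run:
```python
from g import *
s=st()
```

```text
t 16.07 pos [ 0.5916 -0.0776  0.126 ] box [-191.3    1.6  126. ] F [ 0.45  1.95 -0.77] Fbox [-1.55 -1.27 -0.77] w 0.034
```

Call:
send_rows:
  deltas:
    - {"dp": [0.007, -0.006, 0], "rotation": [0, 0, 0]}
    - {"dp": [0.007, -0.006, 0], "rotation": [0, 0, 0]}

```text
clock: 16.23
position: [0.5929, -0.0784, 0.1261]
ee_rot: [0.0, 0.946, 0.324, 0.001]
contact_force: [2.2, 3.2, -1.9]
width: 0.0338
```

Call:
send_rows:
  deltas:
    - {"dp": [0.005, -0.007, 0], "rotation": [0, 0, 0]}
    - {"dp": [0.005, -0.007, 0], "rotation": [0, 0, 0]}

```text
clock: 16.4
position: [0.5929, -0.0801, 0.1261]
ee_rot: [0.001, 0.946, 0.324, -0.0]
contact_force: [-0.3, 0.1, -2.4]
width: 0.0342
```

Call:
send_rows:
  deltas:
    - {"dp": [0.005, -0.007, 0], "rotation": [0, 0, 0]}
    - {"dp": [0.005, -0.007, 0], "rotation": [0, 0, 0]}

```text
clock: 16.57
position: [0.5932, -0.0808, 0.1259]
ee_rot: [0.001, 0.946, 0.324, -0.001]
contact_force: [0.5, 0.4, -1.0]
width: 0.0341
```

Run:
```python
from g import *
s=st()
```

```text
t 16.57 pos [ 0.5932 -0.0808  0.1259] box [-190.7    5.2  125.9] F [ 0.51  0.42 -0.98] Fbox [-0.66 -0.02 -0.98] w 0.0341
```

Call:
send_rows:
  deltas:
    - {"dp": [-0.01, 0.013, 0], "rotation": [0, 0, 0]}
    - {"dp": [-0.018, 0.023, 0], "rotation": [0, 0, 0]}
    - {"dp": [-0.018, 0.023, 0], "rotation": [0, 0, 0]}

```text
clock: 16.82
position: [0.5908, -0.0769, 0.1259]
ee_rot: [-0.0, 0.946, 0.324, -0.0]
contact_force: [-0.1, 0.1, -3.0]
width: 0.0339
```

Run:
```python
from g import *
s=st()
for n in('top','scene'):
    p=shot(n); c=proj(p,bw((-160,0,112)))[0].astype(int); np.save('p6_%s.npy'%n,p,allow_pickle=True)
    b=(c[0]-40,c[1]-35,c[0]+40,c[1]+35)
    cv2.imwrite('pics/%s6.png'%n,cv2.resize(p['color'][b[1]:b[3],b[0]:b[2],::-1],None,fx=8,fy=8,interpolation=cv2.INTER_CUBIC))
```

```text
t 16.82 pos [ 0.5908 -0.0769  0.1259] box [-191.1    0.6  125.9] F [-0.15  0.08 -2.95] Fbox [ 0.07 -0.15 -2.95] w 0.0339
```

View pics/top6.png

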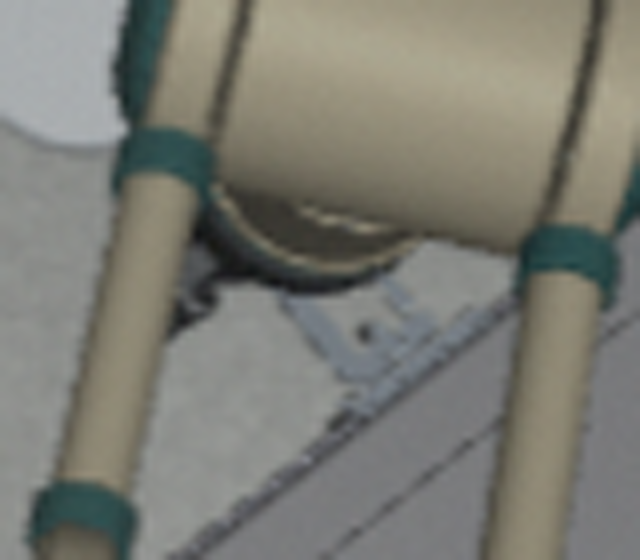

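View pics/scene6.png

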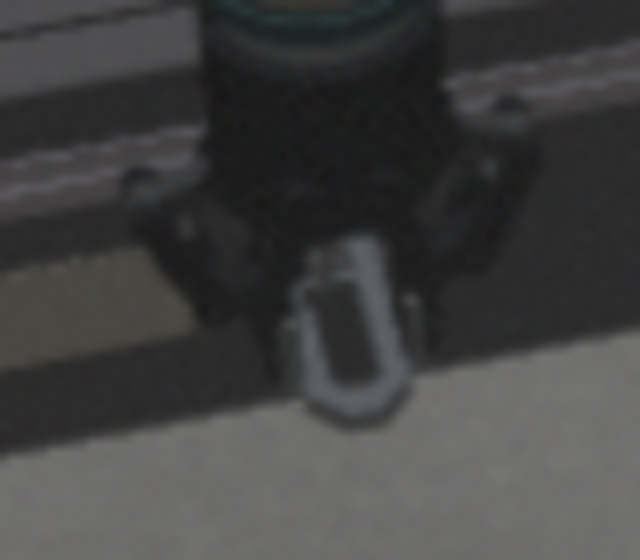

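Call:
send_rows:
  deltas:
    - {"dp": [0, 0, -0.02], "rotation": [0, 0, 0]}
    - {"dp": [0, 0, -0.04], "rotation": [0, 0, 0]}
    - {"dp": [0, 0, -0.055], "rotation": [0, 0, 0]}
    - {"dp": [0, 0, -0.055], "rotation": [0, 0, 0]}

```text
clock: 17.25
position: [0.591, -0.077, 0.1188]
ee_rot: [-0.0, 0.946, 0.324, -0.0]
contact_force: [-0.8, -0.7, -1.9]
width: 0.0341
```

Call:
send_rows:
  deltas:
    - {"dp": [0, 0, 0], "rotation": [0, 0, 0]}
    - {"dp": [0, 0, 0], "rotation": [0, 0, 0]}
    - {"dp": [0, 0, 0], "rotation": [0, 0, 0]}
    - {"dp": [0, 0, 0], "rotation": [0, 0, 0]}
    - {"dp": [0, 0, 0], "rotation": [0, 0, 0]}
    - {"dp": [0, 0, 0], "rotation": [0, 0, 0]}
    - {"dp": [0, 0, 0], "rotation": [0, 0, 0]}
    - {"dp": [0, 0, 0], "rotation": [0, 0, 0]}
  fingers: -1

```text
clock: 17.92
position: [0.5914, -0.0771, 0.1195]
ee_rot: [0.0, 0.946, 0.324, 0.0]
contact_force: [-0.0, 0.0, -0.2]
width: 0.0853
```

Run:
```python
from g import *
s=st()
p=shot('scene'); c=proj(p,bw((-160,0,100)))[0].astype(int)
b=(c[0]-40,c[1]-35,c[0]+40,c[1]+35)
cv2.imwrite('pics/s7.png',cv2.resize(p['color'][b[1]:b[3],b[0]:b[2],::-1],None,fx=8,fy=8,interpolation=cv2.INTER_CUBIC))
```

```text
t 17.92 pos [ 0.5914 -0.0771  0.1195] box [-191.4    1.1  119.5] F [-0.03  0.02 -0.16] Fbox [ 0.01 -0.04 -0.16] w 0.0853
```

View pics/s7.png

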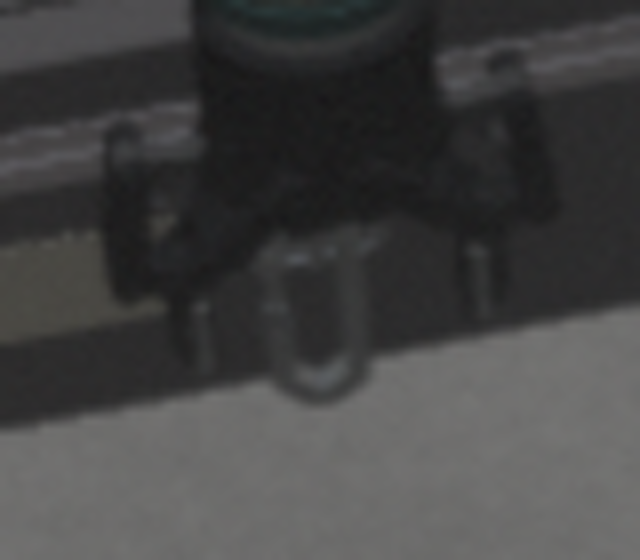

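Hook hangs. Retreat outward, then look.

Call:
send_rows:
  deltas:
    - {"dp": [0.15, 0.12, 0.1], "rotation": [0, 0, 0]}
    - {"dp": [0.3, 0.24, 0.3], "rotation": [0, 0, 0]}
    - {"dp": [0.3, 0.5, 0.6], "rotation": [0, 0, 0]}
    - {"dp": [0.3, 0.8, 0.9], "rotation": [0, 0, 0]}
    - {"dp": [0.2, 1.0, 1.0], "rotation": [0, 0, 0]}
    - {"dp": [0.2, 1.0, 1.0], "rotation": [0, 0, 0]}

```text
clock: 18.47
position: [0.6162, 0.0484, 0.245]
ee_rot: [-0.001, 0.945, 0.326, 0.004]
contact_force: [-0.0, 0.1, 0.2]
width: 0.0852
```

Call:
send_rows:
  deltas:
    - {"dp": [-0.1, 0.35, 0], "rotation": [0, 0, 0]}
    - {"dp": [-0.1, 0.7, 0], "rotation": [0, 0, 0]}
    - {"dp": [-0.1, 0.7, 0], "rotation": [0, 0, 0]}
    - {"dp": [-0.1, 0.7, 0], "rotation": [0, 0, 0]}

```text
clock: 18.8
position: [0.6028, 0.129, 0.2391]
ee_rot: [-0.0, 0.946, 0.326, -0.0]
contact_force: [0.1, 0.3, 0.1]
width: 0.0855
```

Run:
```python
from g import *
s=st()
p=shot('scene'); cv2.imwrite('pics/s8f.png',p['color'][:,:,::-1]); c=proj(p,bw((-140,0,100)))[0].astype(int)
b=(c[0]-40,c[1]-35,c[0]+40,c[1]+35); k=8
im=cv2.resize(p['color'][b[1]:b[3],b[0]:b[2],::-1],None,fx=k,fy=k,interpolation=cv2.INTER_CUBIC)
im=cv2.convertScaleAbs(im,alpha=1.8,beta=0)
cv2.imwrite('pics/s8.png',im)
```

```text
t 18.8 pos [0.6028 0.129  0.2391] box [-326.2 -155.2  239.1] F [0.13 0.32 0.09] Fbox [-0.3  -0.18  0.09] w 0.0855
```

View pics/s8.png

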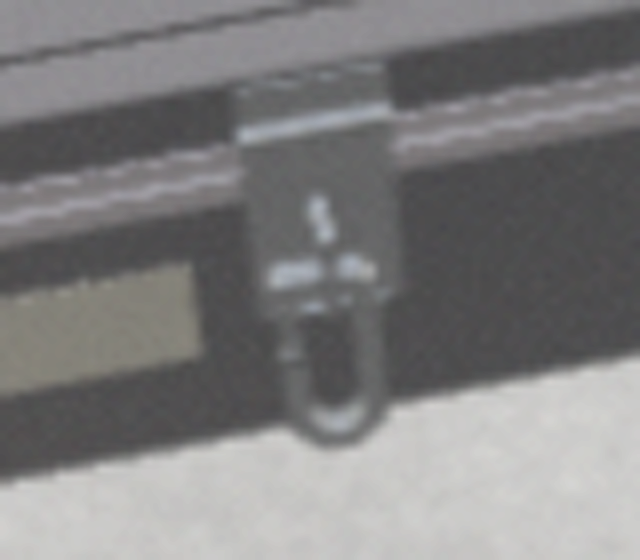

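View pics/s8f.png

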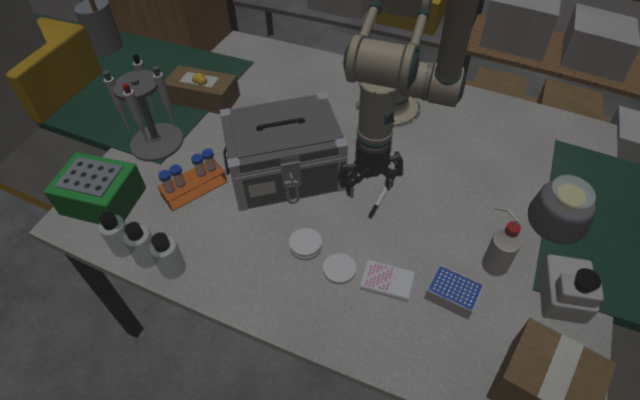

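```bash
python3 -c "
from rig import manip; print(manip.sign_off())"
```

```text
the job is handed in; nothing more can be done
None
```

The strap is folded flat, the snap hook hangs clipped through the staple, and I handed the job in after about 19 s of the 72 s.

- **Strap:** I pushed it home with the closed fingers until it reached its stop, reading about 9.5 N against the 35 N limit. The camera view afterwards showed it flat, with the staple through its slot.
- **Clipping:** The nose touched the strap once at about 4 N, and I backed off about 2.5 mm. Moving sideways, I felt the gate meet the bar about 1 mm to one side (box +y) of where the staple should be. The reading stayed within roughly 4.5 N, then fell to almost nothing as the gate snapped past the bar.
- **Gate check:** Backing off about 4 mm brought no force back. I took that as the gate being shut; I did not pull the bar against it from the inside.
- **Last checks:** The final pictures show the hook hanging with its nose end behind the bar and the strap flat. The gripper is open and clear, reading no force beyond noise, and the objects around it look undisturbed. I did not measure the bystanders' positions, and there is no direct reading of the gate or strap angles.

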